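# Tip a medicine carton onto the counter scanner

## Task

The tall medicine carton stands on the steel platter of the counter scanner, beside the glass. Tip it over towards the glass by pushing it high up with the fingertips, and leave it lying flat on a broad face with its barcode wholly over the glass; nudge it along if it lies short or to one side. Only push it, never pick it up, and leave the other bottles and packs standing or lying where they are.

Things in the scene. Friction and masses are not known exactly. Their poses are not given: they have to be found in the camera images.
- scanner: Flat in-counter barcode scanner, fixed, flush in the counter: a bright steel platter 290 (x) x 400 (y) mm, its flat top 4 mm above the counter, smooth and level right across the glass. Origin at the centre of the platter at counter height; x and y along its sides, z up. It stands turned by up to 0.35 rad.
- glass (a point): Centre of the scanner's rectangular glass window, on its top surface (4 mm above the counter), at the middle of the platter; same axes as the scanner. The dark glass is 110 mm in x and 130 mm in y, set flush and framed by a grey gasket 6 mm wide.
- carton: Tall white medicine carton, loose, rigid, closed, 0.1 to 0.2 kg: 36 mm thick (its x), 66 wide (y), 120 high (z); origin at the centre of its underside. It starts upright on the platter to one side of the glass (scanner's +y or -y), a broad face towards the glass within 0.3 rad, 15 to 60 mm short of the glass, up to 25 mm off the middle line. Both broad faces bear the same barcode, 30 x 30 mm.
- carton_mid (a point): Centre of the carton, 60 mm above its underside; same axes as the carton. Pushed squarely on a broad face above this height it topples, pushed close to the foot it slides; lying, it slides.
- carton_code (a point): Point inside the carton half-way between its two barcodes: mid-thickness, mid-width, 80 mm above its underside (40 mm below its top). Same axes as the carton. With the carton lying flat it is straight above the middle of the barcode that faces the glass.
- stock_bottle: White round medicine jar, 60 mm across, 100 mm high, standing loose on the platter on the other side of the glass from the carton. Origin at the centre of its underside. Leave it alone.
- vial: Small amber vial with a white cap, 37 mm across, 66 mm high, standing loose on the counter beyond the platter's far long side (+x). Origin at the centre of its underside. Leave it alone.
- flat_pack: Flat white pack lying loose on the counter beyond the platter's far long side, 75 x 110 x 26 mm high. Origin at the centre of its underside. Leave it alone.
Mind the look-alikes: they are no part of the job. Leave any orange look-alike of the carton alone.

How it is judged (in metres and radians):
On the way:
1. the carton is tipped over onto a broad face (angle between the x axis of carton and the z axis of scanner, either way round below 0.12 rad and height (world z) of carton_mid below 0.032 m), for 0.1 s.
At the end, for the whole second after the job is handed in: The carton lies flat on a broad face on the platter (within 0.08 rad), at rest, the middle of its barcode over the glass and at least 15 mm inside every edge of it (within 40 mm of the glass centre in x and 50 mm in y) (angle between the x axis of carton and the z axis of scanner, either way round below 0.08 rad and height (world z) of carton_mid below 0.027 m and x of carton_code in the frame of glass between -0.04 and 0.04 m and y of carton_code in the frame of glass between -0.05 and 0.05 m and linear speed of carton below 0.02 m/s); the robot touches nothing.
It fails at once if the carton is lifted (height (world z) of carton_mid above 0.085 m or (angle between carton's own z axis and vertical below 0.12 rad and height (world z) of carton_mid above 0.074 m) or (angle between the x axis of carton and the z axis of scanner, either way round below 0.3 rad and height (world z) of carton_mid above 0.05 m)).
It fails at once if the jar is shifted by more than 20 mm or tipped (distance of stock_bottle from where it was at the start of the episode above 0.02 m or angle between stock_bottle's own z axis and vertical above 0.3 rad).
It fails at once if the vial is shifted by more than 20 mm or tipped (distance of vial from where it was at the start of the episode above 0.02 m or angle between vial's own z axis and vertical above 0.3 rad).
It fails at once if the flat pack is shifted by more than 20 mm (distance of flat_pack from where it was at the start of the episode above 0.02 m).
It also fails if it takes over 61 s, if anything falls off the work surface, if the arm or the gripper's body presses on something with over 40 N, if the wrist force passes 120 N, or if a joint passes its speed limit or range.

## Robot

A 6-joint arm with a two-finger parallel gripper is mounted at the origin on the work surface. World frame = base frame: x ahead of the robot, y to its left, z up, the work surface at z = 0. Lengths are in mm, angles in rad, forces in N, time in s.
With the tool pointing down it reaches from about 325 to 875 mm from the base axis. Payload 4.4 kg.
Tool frame: the origin (TCP) lies at the very end of the fingers, on their centre line; the grasp point (between the pads) lies 19 mm behind it; z points along the fingers, x is the direction in which the jaws open and shut, and the axes are right-handed (so a half turn about z gives the same grasp; the last joint's range is limited). The gripper opens to 85 mm and grips with 20 to 120 N. Pads are 22 mm wide; open, the fingers measure 114 mm over their backs; the gripper's body (76 mm by 85 mm) begins 54 mm behind the grasp point. The pads swing forward as they close: fully open they stand 13 mm farther back than shut.
Start: joints at [0.961, 0.207, 1.542, -0, 1.393, -0.15], TCP at [255.177, 515.279, 231.282] pointing down, gripper open.
Joint ranges: [-2.73, 2.73], [-0.86, 2.22], [0.23, 2.46], [-1.11, 4.25], [0.08, 2.63], [-2.82, 2.82]. Speed limits (rad/s): [2.79, 2.79, 3.14, 3.14, 3.14, 3.14].

## Interface

Orientations are given as a unit quaternion [x, y, z, w].
In Python, from cell import bot gives the robot as it stands.
- The arm moves only by the tool carry_out, never from a script. Its argument "motion" is a list of rows, each a list of 7 numbers: the shift along the tool's x, y, z in cm, then the turn, a rotation vector about the tool's x, y, z in rad, then the finger opening in cm, from 0 to 8.54. In form: [[dx, dy, dz, ax, ay, az, hand], ...]. A call has 1 to 20 rows; each row is the pose to reach, as a shift and turn from the pose measured when the call began, along the tool's axes at that moment; what a row does not reach only later rows make up. A row lasts 1/10 s, in which the tool goes at most 50 mm and 8.59 degrees, less where a joint would pass 70% of its speed; a pose out of reach is approached as far as the arm can. A call with a gripper value outside its range is refused whole. The fingers move at their own pace and stop on an object; "grip_force" is the grip in N (left out, the last holds). Time passes only in rows, so rows that repeat a pose let the fingers close. It gives the time, the measured TCP pose, the force and the opening at its end, in the units of the state.
- bot.observe(): the state, without advancing time (a new reading comes with each control period).
- bot.grab_frame(name): name is "scene" or "top"; returns a dict with "color" (384x512x3 uint8, blue, green, red), "range_z" (384x512 float32, mm along the optical axis (not along the pixel's ray), 0 where there is no reading), "fovy" (degrees; the focal length in pixels is half the picture's height over the tangent of half this angle, whatever the lens; pixels are square), "cx", "cy" (the principal point, pixels), "camera_from_world" (4x4, takes a point from world to camera coordinates). Camera axes: x right, y down, z forward; pixel columns grow to the right and rows downward; lengths in mm; the calibration is good to about 2 mm. A picture is of the moment at which its call begins.
- bot.job_done(): hands the job in, once; it reports no verdict.
Trained networks look in a picture, given as the dict that the camera call returned (one of the last four; its "shot" number tells which), for a name from the list of things; names that differ only in an ending like _2 or _b are one class to them, and where a whole thing is asked for, a point or a joint stands for the part that bears it (a point fixed in the world has none). Each returns a list of dicts, best first, with "p" (0 to 1); they miss things now and then, are a little off and sometimes report something else, mostly with a low value. They report only what shows in the picture. A call takes as long as a camera call. They do not tell look-alikes from the thing itself.
- bot.silhouettes(picture, target): "region" (384x512 bool, what is visible of it) and "at" ([column, row] in pixels, amid what is visible of it).
The state is a dict: "time": time; "qpos": joint angles; "dq": joint speeds; "effort": joint torques, N m; "ee_pos": TCP position; "tcp_rot": TCP orientation; "ft_force": force on the tool from outside, world axes, zero at the start; "moment": the same for the moment, N m; "finger_gap": finger opening in mm.
Only numpy, scipy, OpenCV 4.12 (cv2) and the standard library are available. Lean on these libraries where they do the work, as an engineer would, in place of code of your own. Each camera call takes 0.05 s, during which the arm holds its last target. There are 200 camera calls.

## Working session

There is one attempt and no reset: what is moved stays moved. The work goes in short steps, Python scripts to look and compute and a tool call to move; the robot and the scene stay as the last step left them, time stands still between calls to the robot, and variables do not carry over. Pictures are saved under pics/ and viewed, about 8 in all and at most 12, crops included, and the job is handed in when it is done.

Besides the shell and the picture viewer there is one more tool, called after "Request:" by a JSON object that holds its "op" and its "data". carry_out: Moves the arm, as the interface text tells. Its arguments: {"type":"object","properties":{"motion":{"type":"array","items":{"type":"array","items":{"type":"number"}}},"grip_force":{"type":"number"}},"required":["motion"]}

```bash
ls; mkdir -p pics; cat > h.py <<'E'
import numpy as np, cv2
from cell import bot
def cloud(f):
    z=f["range_z"].astype(float); h,w=z.shape
    fl=h/2/np.tan(np.radians(f["fovy"])/2)
    u,v=np.meshgrid(np.arange(w),np.arange(h))
    p=np.stack([(u-f["cx"])*z/fl,(v-f["cy"])*z/fl,z,np.ones_like(z)],-1)
    P=p@np.linalg.inv(f["camera_from_world"]).T
    P=P[...,:3]; P[z==0]=np.nan
    return P
E
python3 - <<'E'
from h import *
fs={n:bot.grab_frame(n) for n in("scene","top")}
cv2.imwrite("pics/a.png",np.vstack([fs[n]["color"] for n in fs])[:, :])
for n,f in fs.items():
    P=cloud(f)
    for t in("carton","scanner","stock_bottle","vial","flat_pack"):
        for d in bot.silhouettes(f,t)[:3]:
            q=P[d["region"]]; q=q[~np.isnan(q[:,0])]
            print(n,t,round(d["p"],2),np.round(d["at"]),np.round(np.median(q,0)) if len(q) else None, np.round(np.percentile(q,98,axis=0)) if len(q) else None,d["region"].sum())
s=bot.observe();print({k:s[k] for k in("time","ee_pos","tcp_rot","finger_gap")})
E
python3 -c "
import cv2;i=cv2.imread('pics/a.png');cv2.imwrite('pics/a1.png',cv2.resize(i,(400,600)) if 0 else cv2.hconcat([cv2.resize(i[:384],(400,300)),cv2.resize(i[384:],(400,300))]))"
```

```text
pics
scene carton 0.85 [344. 130.] [420. 221.  98.] [435. 247. 121.] 1091
scene carton 0.81 [261. 178.] [584.  73.  91.] [597.  97. 125.] 1512
scene carton 0.75 [357. 237.] [698. 262. 101.] [700. 281. 121.] 1618
scene scanner 0.9 [196. 216.] [630. -61.   3.] [743. 132.   6.] 17260
scene stock_bottle 0.58 [133. 179.] [ 622. -176.   74.] [ 635. -157.  105.] 1473
scene vial 0.65 [220. 272.] [778.  48.  62.] [787.  62.  67.] 648
scene flat_pack 0.7 [121. 290.] [ 834. -115.   25.] [879. -59.  28.] 2959
top carton 0.95 [169. 171.] [662. 257. 118.] [698. 281. 122.] 1077
top carton 0.93 [114. 252.] [504. 349. 118.] [531. 388. 122.] 1131
top carton 0.68 [184. 231.] [533. 223. 119.] [562. 260. 122.] 887
top scanner 0.65 [324. 217.] [582. -62.   3.] [739. 129.   7.] 23709
top stock_bottle 0.95 [388. 206.] [ 603. -176.  101.] [ 634. -157.  106.] 1091
top vial 0.71 [278. 127.] [764.  47.  64.] [785.  61.  68.] 339
top flat_pack 0.66 [351. 106.] [ 824. -115.   25.] [873. -59.  28.] 1888
{'time': 0.6, 'ee_pos': array([255.18109436, 515.29839933, 231.32439374]), 'tcp_rot': array([ 8.49638482e-01,  5.27365574e-01,  2.53680532e-05, -2.44629559e-05]), 'finger_gap': 85.70556890811991}
```

View pics/a1.png

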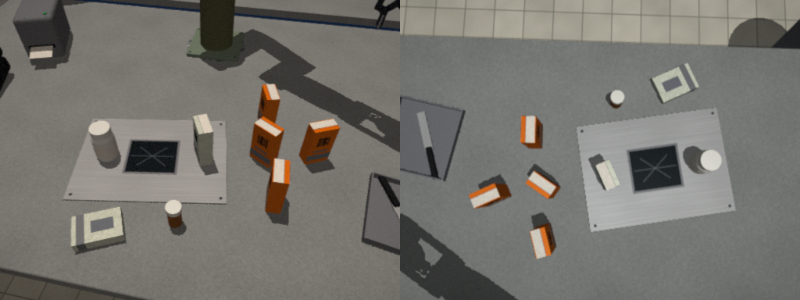

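```bash
python3 - <<'E'
from h import *
i=cv2.imread("pics/a.png")[384:]
cv2.imwrite("pics/top1.png",cv2.resize(i[90:320,80:420],(800,541),interpolation=cv2.INTER_CUBIC))
E
```

```text
(no output)
```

View pics/top1.png

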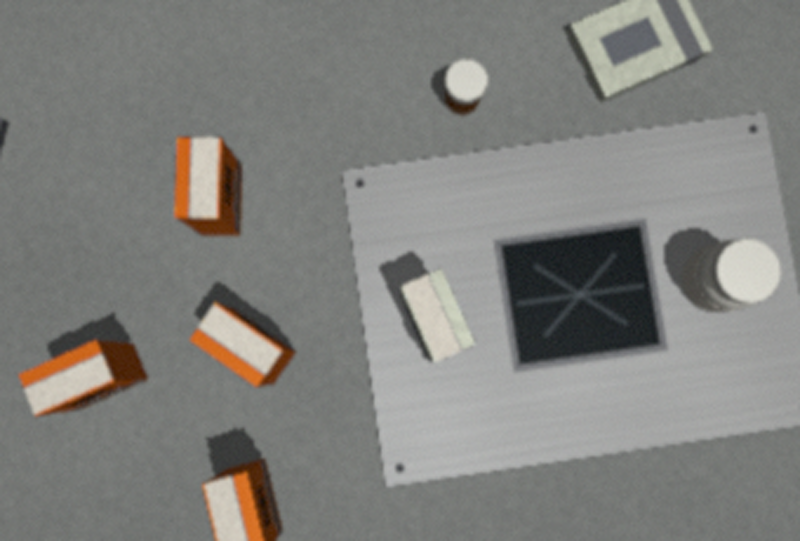

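Candidates for the carton in the full top picture: orange ones at about (167,166), (114,251), (183,236) and (180,308), and the white one at (263,224), standing on the platter left of the glass. The white one is the carton. The glass is at about (326,215), with the jar beyond it at (396,205).

```bash
cat >> h.py <<'E'
def rect(xy):
    (c,s,a)=cv2.minAreaRect(xy.astype(np.float32)); b=cv2.boxPoints((c,s,a))
    e=b[1]-b[0]; e2=b[2]-b[1]
    L,S=(e,e2) if np.linalg.norm(e)>np.linalg.norm(e2) else (e2,e)
    return np.array(c),np.linalg.norm(L),np.linalg.norm(S),np.degrees(np.arctan2(L[1],L[0]))%180
def glass(f):
    P=cloud(f); g=f["color"].max(-1)<70
    m=g&(abs(P[...,2]-4)<6)&(P[...,0]>480)&(P[...,0]<740)&(P[...,1]>-140)&(P[...,1]<60)
    m=cv2.morphologyEx(m.astype(np.uint8),cv2.MORPH_OPEN,np.ones((3,3)))
    n,l,st,c=cv2.connectedComponentsWithStats(m); k=1+np.argmax(st[1:,4])
    return rect(P[l==k][:,:2])
E
python3 - <<'E'
from h import *
for n in("top","scene"):
    f=bot.grab_frame(n);P=cloud(f)
    m=(P[...,2]>8)&(P[...,0]>520)&(P[...,0]<650)&(P[...,1]>40)&(P[...,1]<120)
    q=P[m]; zt=np.percentile(q[:,2],95)
    t=q[(q[:,2]>118)]
    print(n,"ztop",zt,"top rect",rect(t[:,:2]),"all",rect(q[:,:2]))
    print(n,"glass",glass(f))
    m=(P[...,2]>2)&(P[...,2]<7)&(f["color"].min(-1)>100)
    q=P[m&(abs(P[...,0]-605)<220)&(P[...,1]>-300)&(P[...,1]<180)]; print("platter",rect(q[:,:2]))
    d=bot.silhouettes(f,"scanner")[0]["region"]; q=P[d]; print("plat",rect(q[(q[:,2]>2)&(q[:,2]<8)][:,:2]))
    q=P[(P[...,2]>96)&(P[...,1]<-120)&(P[...,1]>-260)&(P[...,0]>500)&(P[...,0]<700)]; print("jar",np.median(q,0),np.ptp(q,0))
    if n=="top": cv2.imwrite("pics/b.png",cv2.resize(f["color"][190:260,230:330],(800,560),interpolation=cv2.INTER_CUBIC))
E
```

```text
top ztop 126.04084555199944 top rect (array([561.38952637,  67.65579987]), np.float32(65.84462), np.float32(35.9342), np.float32(25.493513)) all (array([573.37408447,  75.08015442]), np.float32(95.72882), np.float32(67.79949), np.float32(1.7445543))
top glass (array([589.9473877 , -67.40315247]), np.float32(129.1625), np.float32(108.42679), np.float32(99.678))
platter (array([604.97924805, -60.00288391]), np.float32(479.6764), np.float32(439.51877), np.float32(90.03442))
plat (array([588.58898926, -66.54470825]), np.float32(399.3125), np.float32(290.53543), np.float32(99.78127))
jar [ 605.63832635 -186.1566492   103.16614731] [50.65244954 53.07120091 11.58288096]
scene ztop 124.49211967645294 top rect (array([561.54644775,  67.98806763]), np.float32(69.208626), np.float32(36.5276), np.float32(25.300232)) all (array([561.59851074,  67.8237915 ]), np.float32(69.19955), np.float32(36.838623), np.float32(25.183573))
scene glass (array([587.84228516, -67.59897614]), np.float32(129.72122), np.float32(112.9972), np.float32(99.77289))
platter (array([603.42504883, -58.51835632]), np.float32(475.87787), np.float32(436.77463), np.float32(89.6589))
plat (array([588.83856201, -66.4029541 ]), np.float32(399.28934), np.float32(291.7702), np.float32(99.83512))
jar [ 608.92162744 -184.89530759  102.9956705 ] [54.23779531 52.14952622  9.87950267]
```

View pics/b.png

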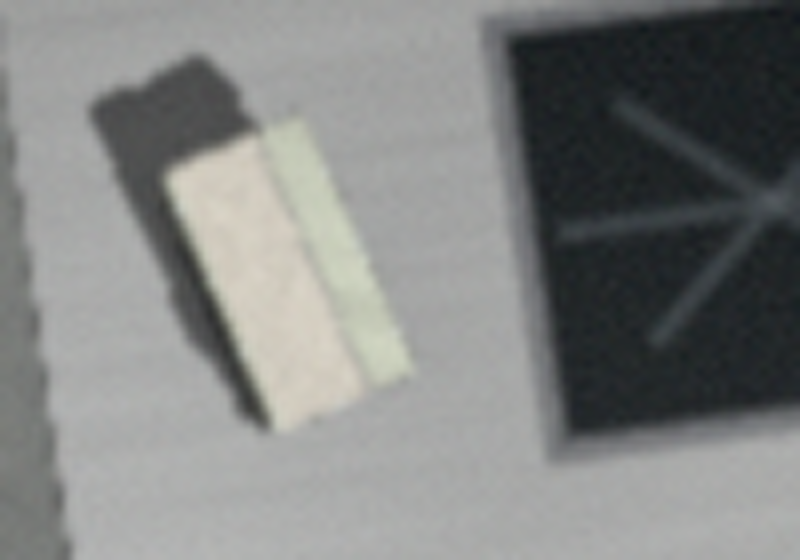

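The crop shows the plain white carton, with its top at about crop (270,290), and the near-side broad face turned towards the glass. The scanner and carton sizes agree with the given ones. I'll go behind the carton with the jaws along its width, then push.

Request:
{"op": "carry_out", "data": {"motion": [[-22.8,42.6,0,0,0,0.668,4],[-22.8,42.6,0,0,0,0.668,4],[-22.8,42.6,0,0,0,0.668,4],[-22.8,42.6,0,0,0,0.668,4],[-22.8,42.6,0,0,0,0.668,4],[-22.8,42.6,0,0,0,0.668,4],[-22.8,42.6,0,0,0,0.668,4],[-22.8,42.6,0,0,0,0.668,4],[-22.8,42.6,0,0,0,0.668,4],[-22.8,42.6,0,0,0,0.668,4],[-22.8,42.6,0,0,0,0.668,4],[-22.8,42.6,0,0,0,0.668,4],[-22.8,42.6,0,0,0,0.668,4],[-22.8,42.6,0,0,0,0.668,4]]}}

```text
time: 2.2
ee_pos: [535.0, 123.1, 231.3]
tcp_rot: [0.975, 0.221, -0.0, -0.0]
ft_force: [0.1, 0.1, 0.3]
finger_gap: 40.1
```

Request:
{"op": "carry_out", "data": {"motion": [[0,0,4.5,0,0,0,4],[0,0,9,0,0,0,4],[0,0,13.1,0,0,0,4],[0,0,13.1,0,0,0,4],[0,1.5,13.1,0,0,0,4],[0,2.6,13.1,0,0,0,4],[0,3.0,13.1,0,0,0,4],[0,3.4,13.1,0,0,0,4],[0,3.8,13.1,0,0,0,4],[0,4.2,13.1,0,0,0,4],[0,4.6,13.1,0,0,0,4]]}}

```text
time: 3.3
ee_pos: [554.9, 81.4, 100.5]
tcp_rot: [0.975, 0.221, -0.0, -0.0]
ft_force: [0.3, -0.1, 0.2]
finger_gap: 39.9
```

```bash
python3 - <<'E'
from h import *
f=bot.grab_frame("scene");P=cloud(f)
cv2.imwrite("pics/c.png",cv2.resize(f["color"][80:280,140:400],(780,600)))
s=bot.observe();print(s["time"],s["ee_pos"],s["ft_force"])
E
```

```text
3.35 [555.15348624  80.86048479 100.36115405] [ 0.09009289 -0.3117904   0.51842851]
```

View pics/c.png

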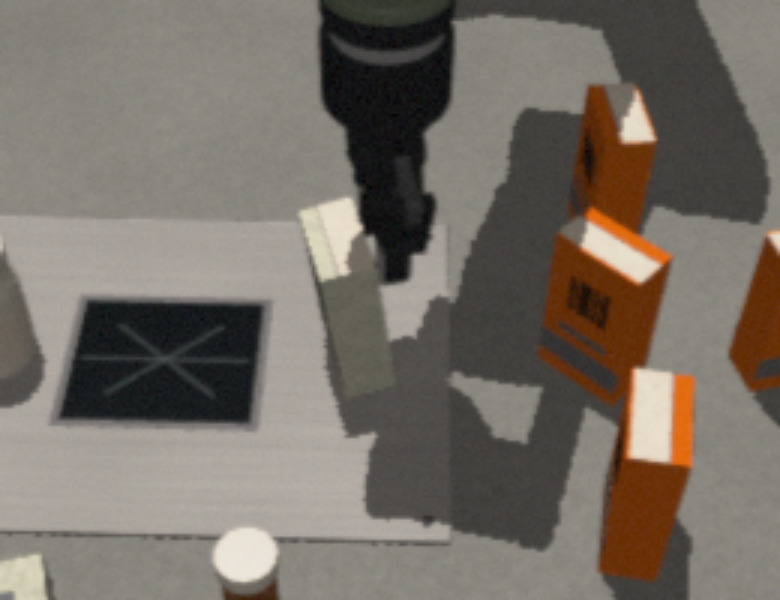

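The picture shows the fingertips on the carton's upper back, at about (395,265), and the carton starting to lean towards the glass. I'll keep pushing, then back off.

Request:
{"op": "carry_out", "data": {"motion": [[0,0.4,0,0,0,0,4],[0,0.8,0,0,0,0,4],[0,1.2,0,0,0,0,4],[0,1.6,0,0,0,0,4],[0,2.0,0,0,0,0,4],[0,2.4,0,0,0,0,4],[0,2.8,0,0,0,0,4],[0,3.2,0,0,0,0,4],[0,3.2,0,0,0,0,4],[0,3.2,0,0,0,0,4],[0,3.2,0,0,0,0,4],[0,3.2,0,0,0,0,4],[0,0,0,0,0,0,4],[0,-4,0,0,0,0,4],[0,-5,0,0,0,0,4]]}}

```text
time: 4.85
ee_pos: [531.5, 128.7, 100.0]
tcp_rot: [0.975, 0.222, -0.001, -0.001]
ft_force: [0.2, -0.0, -0.1]
finger_gap: 39.9
```

```bash
cat >> h.py <<'E'
G=np.array([588.8,-66.5]); A=np.radians(9.8); R=np.array([[np.cos(A),np.sin(A)],[-np.sin(A),np.cos(A)]])
def lying(f):
    P=cloud(f); m=(P[...,2]>34)&(P[...,2]<46)&(P[...,0]>480)&(P[...,0]<720)&(P[...,1]>-145)&(P[...,1]<110)
    m=cv2.morphologyEx(m.astype(np.uint8),cv2.MORPH_OPEN,np.ones((3,3)))
    n,l,st,_=cv2.connectedComponentsWithStats(m); k=1+np.argmax(st[1:,4]); q=P[l==k]
    c,L,S,a=rect(q[:,:2]); a=np.radians(a); n=np.array([np.cos(a),np.sin(a)]); n*=-np.sign(n[1])
    code=c+20*n
    print("centre",c.round(1),"LxS",L,S,"n",n.round(3),"z",np.percentile(q[:,2],[5,50,95]).round(1),"code world",code.round(1),"code in glass",(R@(code-G)).round(1))
E
python3 - <<'E'
from h import *
for n in("scene","top"):
    f=bot.grab_frame(n); lying(f)
cv2.imwrite("pics/d.png",cv2.resize(f["color"][130:310,200:440],(800,600)))
s=bot.observe();print(s["time"],s["ee_pos"],s["ft_force"])
E
```

```text
centre [596.2  -6. ] LxS 120.512794 69.2929 n [ 0.424 -0.906] z [37.2 39.4 41.3] code world [604.7 -24.2] code in glass [22.9 39. ]
centre [596.6  -6.1] LxS 120.04464 65.91083 n [ 0.432 -0.902] z [36.8 39.4 42.1] code world [605.3 -24.2] code in glass [23.4 38.9]
4.95 [532.85025406 127.31532798 100.30244804] [ 0.47652756 -0.89999597 -0.19244376]
```

View pics/d.png

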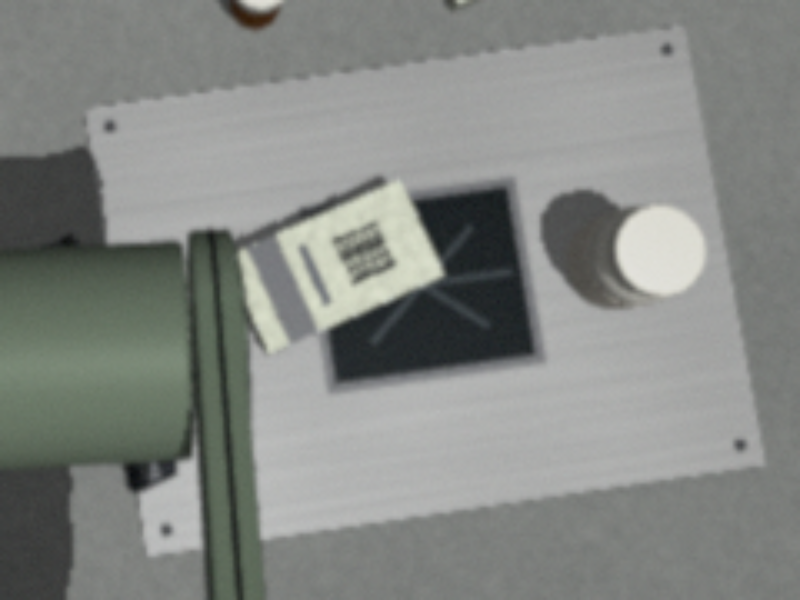

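The carton lies flat with its barcode at about (365,250) in the crop. The code centre is at (23, 39) mm in the glass frame, inside the ±40 / ±50 limits by 11 mm or more, so no nudge is needed. I'll back the arm clear and check again.

Request:
{"op": "carry_out", "data": {"motion": [[0,0,-4,0,0,0,4],[0,0,-8,0,0,0,4],[0,-4,-12,0,0,0,4],[0,-8,-13,0,0,0,4],[0,-12,-13,0,0,0,4],[0,-16,-13,0,0,0,4],[0,-20,-13,0,0,0,4],[0,-20,-13,0,0,0,4],[0,-20,-13,0,0,0,4]]}}

```text
time: 5.85
ee_pos: [446.9, 307.4, 230.4]
tcp_rot: [0.975, 0.223, 0.0, 0.001]
ft_force: [0.1, 0.4, 0.1]
finger_gap: 39.8
```

```bash
python3 - <<'E'
from h import *
for n in("scene","top"):
    f=bot.grab_frame(n); lying(f); P=cloud(f); print("glass",glass(f)[0] if n=="top" else "")
    for t in("scanner","stock_bottle","vial","flat_pack"):
        for d in bot.silhouettes(f,t)[:1]:
            q=P[d["region"]]; print(n,t,round(d["p"],2),np.nanmedian(q,0).round(), rect(q[(q[:,2]>2)&(q[:,2]<8)][:,:2]) if t=="scanner" else "")
s=bot.observe();print(s["time"],s["ee_pos"],s["ft_force"])
cv2.imwrite("pics/e.png",cv2.resize(f["color"][130:310,200:440],(800,600)))
E
```

```text
centre [596.4  -5.9] LxS 120.179985 68.45902 n [ 0.431 -0.902] z [37.2 39.4 41.4] code world [605.  -23.9] code in glass [23.2 39.2]
glass 
scene scanner 0.85 [635. -67.   3.] (array([589.07678223, -66.94792175]), np.float32(400.22333), np.float32(292.22772), np.float32(99.78328))
scene stock_bottle 0.68 [ 622. -176.   74.] 
scene vial 0.91 [779.  48.  63.] 
scene flat_pack 0.61 [ 833. -115.   25.] 
centre [596.7  -6.3] LxS 120.51679 65.95673 n [ 0.431 -0.903] z [36.7 39.4 42.1] code world [605.3 -24.4] code in glass [23.4 38.7]
glass [590.10418701 -67.43426514]
top scanner 0.95 [571. -71.   3.] (array([588.86169434, -66.54580688]), np.float32(399.6688), np.float32(289.91254), np.float32(99.77069))
top stock_bottle 0.69 [ 603. -175.  101.] 
top vial 0.77 [765.  47.  64.] 
top flat_pack 0.68 [ 825. -115.   25.] 
6.35 [446.57778756 307.19223356 230.2374083 ] [0.00504667 1.01040591 0.63382745]
```

View pics/e.png

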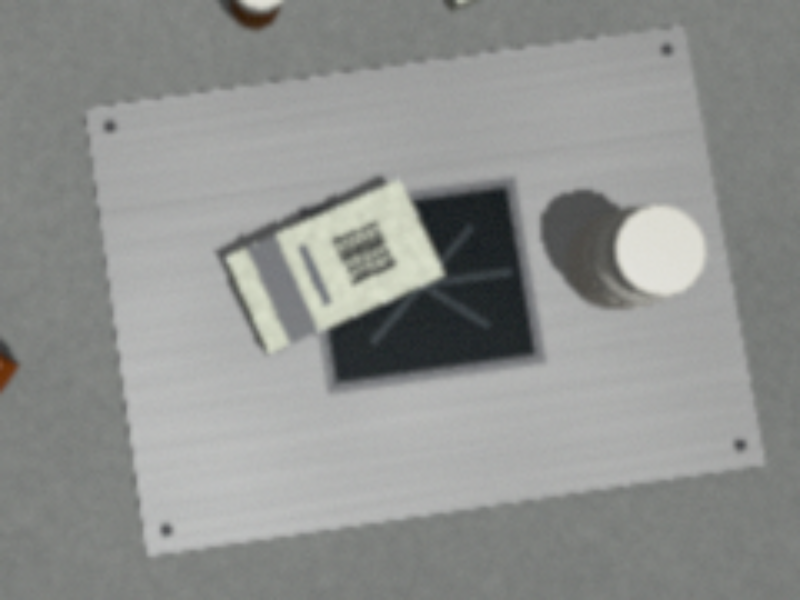

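The arm is clear, and the carton lies flat with its code at about (365,250), inside the glass outline. Its corners reach about 42 of 55 mm in x and 58 of 65 mm in y. I'm handing the job in.

```bash
python3 -c "
from cell import bot
print(bot.job_done())"
```

```text
the job is handed in; nothing more can be done
None
```

I tipped the white carton towards the glass by pushing the upper part of its back broad face with the fingertips. Then I backed the arm away and handed the job in at about 6.4 s.

- **Carton:** in the last check both cameras showed it lying flat and still, its top face at 39.4 mm where 40 mm is expected. The middle of the barcode is at about (23, 39) mm in the glass frame, against limits of ±40 and ±50 mm.
- **Barcode:** its outermost corners come to about 42 of 55 mm in x and 58 of 65 mm in y, so it is wholly over the glass. I did not nudge it, because the 11 mm left to the tighter limit is well above the roughly 2 mm calibration error.
- **Other things:** the jar, vial and flat pack are within 1 mm of where they started. The arm ended well clear, touching nothing.

No check failed. The two cameras agreed on the barcode position to within 1 mm, and the dark-glass fit and the platter fit put the glass centre within 2 mm of each other.

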